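# Sieve the stoppers out of the biscuit cutters

### The job

Shake the slatted sieve back and forth on its rails by its red handle until all four orange stoppers have dropped into the blue pan below, then tip the sieve up so that both biscuit cutters slide off into the grey bin, and leave it standing on its stiff hinge at 60 degrees. Do not touch the stoppers or cutters with the robot.

Things in the scene. Friction and masses are not known exactly. Their poses are not given: they have to be found in the camera images.
- stand: Fixed blue catch pan (204 x 170 mm, 42 mm deep inside walls 4 mm thick, floor 4 mm above the table) between grey end posts with two steel rails along its x axis. Origin under its centre at table height; x along the rails, y from the hinge side towards the handle side of the sieve, z up. The bin stands on its -y side.
- carriage (a joint): Slide of the sieve's carriage along the rails, m; 0 at mid travel, positive towards the stand's +x; end stops at -0.025 and +0.025. Light friction of about 1 N; moved mass about 0.85 kg.
- sieve (a joint): Tip angle of the sieve about its hinge, rad; 0 level, positive as the handle side rises (60 degrees = 1.05), stops at 0 and 1.4. It is a stiff friction hinge: the sieve (0.5 kg) stays at whatever angle it is left; lifting at the handle takes 5 to 10 N.
- hinge (a point): Middle of the hinge axis of the sieve, which runs along the stand's x; it lies 93 mm to the stand's -y side, 80 mm above the table, and slides with the carriage.
- sieve_floor (a point): Middle of the sieve's floor, top of the slats (92.5 mm from the hinge axis, 85 mm above the table when level). Aluminium tray, inside 142 mm along x by 180 mm; walls end 30 mm above the floor, none on the hinge side, where things slide out. Floor: three smooth slats 10 mm wide from hinge to handle side, one in the middle and one 38 mm to either side; gaps of 28 mm between them and to the side walls
- handle (a point): Middle of the red bar handle over the sieve's handle-side wall: 14 mm thick, 50 mm long between two uprights 12 mm thick, parallel to the stand's x and the hinge axis. When level it lies 155 mm above the table, 182.5 mm from the hinge axis horizontally and 75 mm above it; the wall's top is 40 mm below its centre. It turns with the sieve and can be pinched from above across its thickness; the sieve may turn within the pinch.
- bin: Fixed grey plastic bin just beyond the hinge side of the sieve, 230 mm (its x, along the stand's x) by 145 mm, wall 50 mm high next to the sieve and 85 mm on the far side, floor 5 mm thick. Origin under its centre; y points to the sieve.
- cutter_a: Flower-shaped open sheet-metal biscuit cutter, 83 x 80 x 23 mm, 25 g, lying on the sieve's slats at the start; too big for the gaps. Origin at the centre of its underside.
- cutter_b: Flower-shaped open sheet-metal biscuit cutter, 83 x 80 x 23 mm, 25 g, lying on the sieve's slats at the start; too big for the gaps. Origin at the centre of its underside.
- stopper_0: Round orange plastic stopper, 24 mm across, 14 mm tall, 12 g, standing on one of the smooth slats at the start; sliding about 5 mm sideways off its slat (along the stand's x) lets it drop through a gap into the pan. The slats are slippery (friction 0.15 to 0.22): jerk the tray to and fro at 3 m/s2 or more, e.g. 40 mm strokes of 0.2 s. Origin at the centre of its underside.
- stopper_1: Round orange plastic stopper, 24 mm across, 14 mm tall, 12 g, standing on one of the smooth slats at the start; sliding about 5 mm sideways off its slat (along the stand's x) lets it drop through a gap into the pan. The slats are slippery (friction 0.15 to 0.22): jerk the tray to and fro at 3 m/s2 or more, e.g. 40 mm strokes of 0.2 s. Origin at the centre of its underside.
- stopper_2: Round orange plastic stopper, 24 mm across, 14 mm tall, 12 g, standing on one of the smooth slats at the start; sliding about 5 mm sideways off its slat (along the stand's x) lets it drop through a gap into the pan. The slats are slippery (friction 0.15 to 0.22): jerk the tray to and fro at 3 m/s2 or more, e.g. 40 mm strokes of 0.2 s. Origin at the centre of its underside.
- stopper_3: Round orange plastic stopper, 24 mm across, 14 mm tall, 12 g, standing on one of the smooth slats at the start; sliding about 5 mm sideways off its slat (along the stand's x) lets it drop through a gap into the pan. The slats are slippery (friction 0.15 to 0.22): jerk the tray to and fro at 3 m/s2 or more, e.g. 40 mm strokes of 0.2 s. Origin at the centre of its underside.

How it is judged:
By the outcome, as a careful person would: the job done as asked, in the order asked, and still so for the second after the job is handed in, with the robot touching nothing.
It also fails if it takes over 35 s, if anything falls off the work surface, if the arm or the gripper's body presses on something with over 40 N, if the wrist force passes 120 N, or if a joint passes its speed limit or range.

### The arm

A 7-joint arm with a two-finger parallel gripper is mounted at the origin on the work surface; the furniture and walls round the work are solid. World frame = base frame: x ahead of the robot, y to its left, z up, the work surface at z = 0. Lengths are in mm, angles in rad, forces in N, time in s.
With the tool pointing down it reaches from about 400 to 875 mm from the base axis. Payload 4.4 kg.
Tool frame: the origin (TCP) lies on the mounting face of the last link; the fingertips stand 173 mm ahead of it and the grasp point (between the pads) lies 155 mm ahead of it; z points along the fingers, y is the line along which they close (so a half turn about z gives the same grasp; the last joint's range is limited). The gripper opens to 85 mm and grips with 20 to 120 N. Pads are 22 mm wide; open, the fingers measure 114 mm over their backs; the gripper's body (76 mm by 85 mm) begins 54 mm behind the grasp point. The pads swing forward as they close: fully open they stand 13 mm farther back than shut.
Start: joints at [-1.189, 0.628, 0.038, 1.517, -0.027, 0.996, -0.02], TCP at [281.424, 585.932, 404.713] pointing down, gripper open.
Joint ranges: [-3.06, 3.06], [-0.37, 2.12], [-1.25, 1.32], [0.18, 2.47], [-1.1, 4.24], [0.23, 1.98], [-2.94, 2.94]. Speed limits (rad/s): [2.57, 2.57, 3.14, 3.14, 3.14, 3.14, 3.14].

### API

Orientations are given as [roll, pitch, yaw] about the fixed x, y, z axes, in that order (R = Rz(yaw) Ry(pitch) Rx(roll)).
In Python, from cell import * gives the robot as it stands. The module is installed in compiled form; this text tells all that it offers.
- The arm moves only by the tool jog_arm, never from a script. Its argument "steps" is a list of rows, each a list of 7 numbers: the opening, from -1 (shut) to 1 (fully open), so that 0 is half open, then the shift along the tool's x, y, z as a fraction of full scale, then the turn, a rotation vector about the tool's x, y, z as a fraction of full scale. A call has 1 to 10 rows; each row shifts and turns the commanded pose from where the row before left it, along the tool's axes as they then stand; what a row does not reach is not made up. Full scale, the value 1, is 500 mm for a shift and 2 rad for a turn. A row lasts 1/8 s, in which the tool goes at most 62.5 mm and 10.7 degrees, less where a joint would pass 70% of its speed; a pose out of reach is approached as far as the arm can. A call with a number of a shift or a turn outside -1 to 1 is refused whole. A call with a gripper value outside its range is refused whole. The fingers move at their own pace and stop on an object; the grip force is fixed at half the most. Time passes only in rows, so rows that do not move let the fingers close. It gives the time, the measured TCP pose, the force, the opening and the grip force at its end, in the units of the state.
- read_state(): the state, without advancing time (a new reading comes with each control period).
- get_image(name): name is "scene" or "top" or "wrist"; returns a dict with "pixels" (400x640x3 uint8, red, green, blue), "depth" (400x640 float32, mm along the optical axis (not along the pixel's ray), 0 where there is no reading), "vertical_fov" (degrees; the focal length in pixels is half the picture's height over the tangent of half this angle, whatever the lens; pixels are square), "cx", "cy" (the principal point, pixels), "R" (3x3) and "t" (3): a world point X has camera coordinates R X + t. Camera axes: x right, y down, z forward; pixel columns grow to the right and rows downward; lengths in mm; the calibration is good to about 2 mm. A picture is of the moment at which its call begins.
- finish_job(): hands the job in; it is judged then, once.
The state is a dict: "clock": time; "qpos": joint angles; "qd": joint speeds; "tau": joint torques, N m; "eef_pos": TCP position; "tool_rot": TCP orientation; "force": force on the tool from outside, world axes, zero at the start; "torque": the same for the moment, N m; "width": finger opening in mm; "gripper_force": force on a finger pad.
Only numpy, scipy, OpenCV 4.12 (cv2) and the standard library are available. Lean on these libraries where they do the work, as an engineer would, in place of code of your own. Each camera call takes 0.05 s, during which the arm holds its last target. There are 200 camera calls.

## Working session

There is one attempt and no reset: what is moved stays moved. The work goes in short steps, Python scripts to look and compute and a tool call to move; the robot and the scene stay as the last step left them, time stands still between calls to the robot, and variables do not carry over. Pictures are saved under pics/ and viewed, at most 10 in all, crops included, and the job is handed in when it is done.

Besides the shell and the picture viewer there is one more tool, called after "Call:" as name([rows], argument=value, ...), one row to a line, values as JSON. jog_arm: Moves the arm, as the interface text tells. Shift numbers are shares of 500 mm and turn numbers shares of 2 rad, none past 1 either way. Its arguments: {"type":"object","properties":{"steps":{"type":"array"}},"required":["steps"]}

```bash
mkdir -p pics; cat > h.py <<'E'
from cell import *
import numpy as np, cv2
def snap(n,f):
    im=get_image(n); cv2.imwrite('pics/'+f,im['pixels'][:,:,::-1]); return im
def pts(im,mask):
    v,u=np.nonzero(mask&(im['depth']>0)); d=im['depth'][v,u]
    f=200/np.tan(np.radians(im['vertical_fov'])/2)
    c=np.stack([(u-im['cx'])*d/f,(v-im['cy'])*d/f,d],1)
    return (c-im['t'])@im['R']
def red(im):
    h=cv2.cvtColor(im['pixels'],cv2.COLOR_RGB2HSV)
    return ((h[...,0]<5)|(h[...,0]>174))&(h[...,1]>150)&(h[...,2]>60)
def col(im,a,b,s=120):
    h=cv2.cvtColor(im['pixels'],cv2.COLOR_RGB2HSV)
    return (h[...,0]>=a)&(h[...,0]<=b)&(h[...,1]>s)&(h[...,2]>60)
E
python3 - <<'E'
from h import *
s=read_state();print(s)
for n in('top','scene'):
    im=snap(n,n+'1.png')
    for nm,m in(('red',red(im)),('or',col(im,6,20)),('blue',col(im,95,125))):
        p=pts(im,m); print(n,nm,len(p))
        if len(p): print(np.percentile(p,[2,50,98],axis=0).round(0).tolist())
E
```

```text
{'clock': 0.0, 'qpos': array([-1.18878757,  0.62935103,  0.03846177,  1.51836441, -0.02700585,
        0.99628587, -0.02004331]), 'qd': array([ 0.00061062, -0.00010804, -0.00021681,  0.00063967,  0.00057413,
        0.00030453,  0.00131988]), 'tau': array([-2.32614620e-04, -5.63408446e+01,  1.22583356e+00, -1.93441057e+01,
        1.07788263e-02,  1.06957546e-02,  2.34615169e-05]), 'eef_pos': array([281.2959016 , 585.65656258, 403.7871038 ]), 'tool_rot': array([-3.13970284e+00,  3.19204546e-05,  2.69372149e+00]), 'force': array([0.21284123, 0.53382833, 0.71341606]), 'torque': array([0.01335049, 0.03742666, 0.00077697]), 'gripper_force': 0.0, 'width': 85.35092568542912}
top red 1054
[[244.0, -285.0, 29.0], [279.0, -250.0, 34.0], [408.0, -218.0, 163.0]]
top or 642
[[252.0, -692.0, 5.0], [481.0, -319.0, 98.0], [561.0, -225.0, 280.0]]
top blue 4687
[[400.0, -388.0, 1.0], [489.0, -305.0, 4.0], [575.0, -207.0, 43.0]]
scene red 1174
[[242.0, -284.0, 28.0], [273.0, -253.0, 33.0], [404.0, -220.0, 161.0]]
scene or 633
[[224.0, -366.0, 4.0], [493.0, -325.0, 96.0], [600.0, -211.0, 101.0]]
scene blue 1511
[[396.0, -395.0, 1.0], [509.0, -352.0, 9.0], [583.0, -208.0, 42.0]]
```

View pics/top1.png

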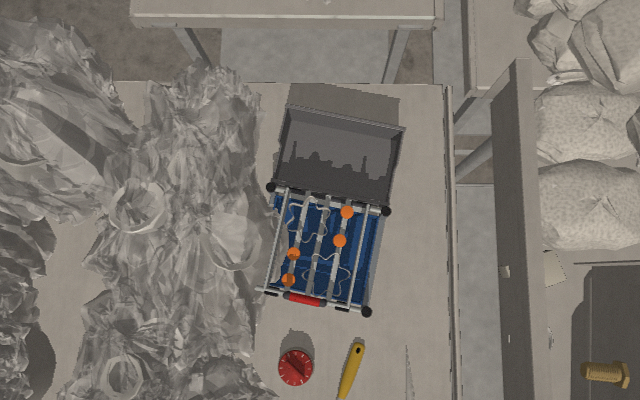

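View pics/scene1.png

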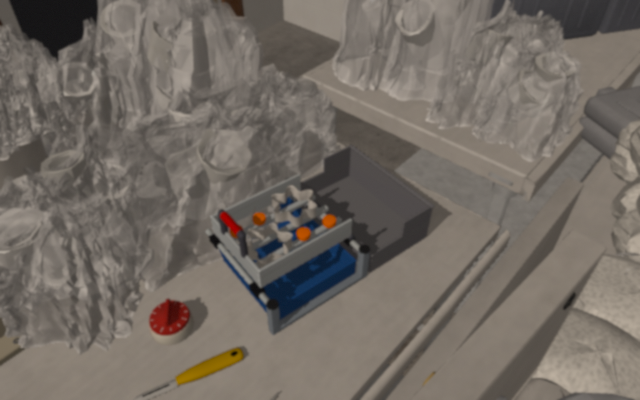

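The top view shows the sieve at about (320,250), with the red handle at (303,299), four stoppers at (347,212), (339,240), (293,254) and (288,280), and the bin above it. A rubble wall stands to the left. Next I'll measure the handle and the obstacles.

```bash
python3 - <<'E'
from h import *
for n in('top','scene'):
    im=get_image(n)
    p=pts(im,red(im)); p=p[p[:,2]>120]
    top=p[p[:,2]>p[:,2].max()-10]
    r=cv2.minAreaRect(p[:,:2].astype(np.float32)); r2=cv2.minAreaRect(top[:,:2].astype(np.float32))
    print(n,len(p),p[:,2].min(),p[:,2].max(),r,r2)
    o=col(im,6,20); q=pts(im,o); q=q[(q[:,2]>80)&(q[:,2]<115)&(q[:,0]>350)&(q[:,0]<620)]
    _,lab,c=cv2.kmeans(q.astype(np.float32),4,None,(3,50,.1),5,cv2.KMEANS_PP_CENTERS); print(c.round(0).tolist())
    b=pts(im,col(im,95,125)); b=b[(b[:,2]>30)&(b[:,2]<60)]; print('blue rim',cv2.minAreaRect(b[:,:2].astype(np.float32)))
    if n=='top':
        print('campos',-im['R'].T@im['t'],im['R'].round(2).tolist())
        a=pts(im,im['depth']>0)
        H={}
        for x in range(150,800,50):
            row=[]
            for y in range(-600,101,50):
                k=a[(abs(a[:,0]-x)<25)&(abs(a[:,1]-y)<25)]
                row.append(int(k[:,2].max()) if len(k) else -1)
            print(x,row)
s=read_state();print(s['tool_rot'])
E
```

```text
top 249 155.53145734593346 165.09284691270764 ((400.9884338378906, -266.0645751953125), (48.98640823364258, 13.11271858215332), 78.80889892578125) ((400.9884338378906, -266.0645751953125), (48.98640823364258, 13.11271858215332), 78.80889892578125)
[[477.0, -241.0, 98.0], [553.0, -336.0, 98.0], [501.0, -323.0, 98.0], [432.0, -234.0, 98.0]]
blue rim ((489.00067138671875, -283.3150634765625), (202.9658966064453, 168.66915893554688), 79.02503204345703)
campos [ 442.65919591 -308.88612439  952.79424055] [[0.02, -1.0, -0.01], [-0.98, -0.01, -0.17], [0.17, 0.01, -0.98]]
150 [-1, -1, -1, -1, -1, -1, -1, -1, -1, -1, -1, -1, -1, -1, -1]
200 [-1, 3, 4, 9, 4, 16, 7, 3, 52, -1, -1, -1, -1, -1, -1]
250 [193, 4, 5, 10, 5, 19, 32, 52, 130, 205, 206, 213, 212, 204, 167]
300 [194, 4, 5, 8, 5, 18, 29, 53, 35, 157, 194, 212, 229, 205, 154]
350 [194, 4, 5, 4, 74, 76, 6, 5, 11, 164, 170, 188, 247, 215, 193]
400 [194, 4, 5, 5, 75, 117, 163, 165, 118, 184, 191, 206, 200, 208, 199]
450 [194, 4, 5, 5, 45, 117, 110, 108, 180, 201, 207, 216, 204, 193, 164]
500 [194, 4, 4, 5, 45, 117, 110, 110, 202, 214, 253, 22
[... 177 characters left out ...]
5, 89, 52, 10, 10, 11, 53, 183, 195, 209, 188, 242, 319]
700 [194, 4, 4, 91, 89, 86, 11, 9, 88, 162, 182, 219, 191, 208, 332]
750 [194, 4, 5, 4, 88, 88, 89, 89, 89, 158, 160, 190, 191, -1, 294]
scene 214 140.26696522198029 162.87786543061046 ((399.84417724609375, -264.4626770019531), (51.50813293457031, 13.818282127380371), 80.72244262695312) ((399.84417724609375, -264.4626770019531), (51.50813293457031, 13.818282127380371), 80.72244262695312)
[[499.0, -324.0, 95.0], [474.0, -243.0, 96.0], [550.0, -337.0, 96.0], [424.0, -235.0, 95.0]]
blue rim ((479.12896728515625, -283.52587890625), (202.5472869873047, 186.82530212402344), 79.45423126220703)
[-3.14034686e+00  2.52718306e-05  2.69375087e+00]
```

```bash
cat >> h.py <<'E'
def R_(rpy):
    from scipy.spatial.transform import Rotation as S
    return S.from_euler('xyz',rpy)
def plan(wps):
    """wps: list of (pos, yaw rad, n rows) for a tool pointing down -> print rows"""
    s=read_state(); p=s['eef_pos'].copy(); rot=R_(s['tool_rot'])
    from scipy.spatial.transform import Rotation as S
    for pos,yaw,n in wps:
        tgt=R_([np.pi,0,yaw]); dp=(np.array(pos)-p)/n; dr=(rot.inv()*tgt).as_rotvec()/n
        for i in range(n):
            print((rot.inv().apply(dp)/500).round(3).tolist(),(dr/2).round(3).tolist())
            rot=rot*S.from_rotvec(dr); p=p+dp
E
python3 - <<'E'
from h import *
A=[]
for n in('wrist','scene','top'):
    im=snap(n,n+'2.png'); A.append(pts(im,im['depth']>0))
a=np.vstack(A)
for x in range(0,800,100):
    print(x,[int(k[:,2].max()) if len(k:=a[(abs(a[:,0]-x)<50)&(abs(a[:,1]-y)<50)&(a[:,2]<900)]) else -1 for y in range(-200,801,100)])
P=[((281,560,460),2.694,2)]
az0,az1=np.radians(63),np.radians(-33.5); y0,y1=2.694,np.radians(-11+90)
y1=2.694-np.radians(75.3)
for i in range(1,15):
    t=i/14; az=az0+(az1-az0)*t; r=np.hypot(281,560)+ (500-np.hypot(281,560))*min(1,t*2)
    r=r if t<1 else 500
    P.append(((r*np.cos(az),r*np.sin(az),460),y0+(y1-y0)*t,1))
print('yaw end',y1); plan(P)
E
```

```text
0 [2, 2, -1, -1, -1, -1, -1, -1, -1, -1, -1]
100 [31, 173, 164, -1, -1, -1, -1, 243, 242, -1, -894]
200 [207, 244, 211, 189, 196, -1, 239, 312, 316, 3, -892]
300 [183, 209, 246, 195, 289, 309, 239, 307, 316, 311, -892]
400 [191, 212, 235, 205, 284, 322, 293, -1, 244, 3, -894]
500 [217, 252, 216, 183, 155, 261, 256, 277, -1, 75, -891]
600 [219, 219, 216, 316, 303, 301, 274, 260, -1, -1, -894]
700 [114, 220, 218, 334, 334, -1, -1, -1, -1, -1, -894]
yaw end 1.3797670732482699
[-0.011, -0.024, -0.056] [-0.0, -0.0, -0.0]
[-0.011, -0.024, -0.056] [-0.0, -0.0, -0.0]
[-0.153, -0.049, -0.0] [0.0, -0.0, 0.047]
[-0.139, -0.052, -0.0] [0.0, -0.0, 0.047]
[-0.134, -0.055, -0.0] [0.0, -0.0, 0.047]
[-0.128, -0.058, -0.0] [-0.0, -0.0, 0.047]
[-0.122, -0.06, -0.0] [0.0, -0.0, 0.047]
[-0.116, -0.062, -0.0] [-0.0, -0.0, 0.047]
[-0.11, -0.064, -0.0] [-0.0, -0.0, 0.047]
[-0.116, -0.032, -0.0] [-0.0, -0.0, 0.047]
[-0.115, -0.035, -0.0] [0.0, -0.0, 0.047]
[-0.114, -0.038, -0.0] [0.0, -0.0, 0.047]
[-0.113, -0.041, -0.0] [0.0, -0.0, 0.047]
[-0.112, -0.044, -0.0] [-0.0, -0.0, 0.047]
[-0.111, -0.047, -0.0] [-0.0, -0.0, 0.047]
[-0.109, -0.05, -0.0] [0.0, -0.0, 0.047]
```

Call:
jog_arm([
  [1,0,0,-0.1,0,0,0],
  [1,0,0,-0.1,0,0,0],
  [1,0,0,-0.1,0,0,0],
  [1,-0.1,-0.04,0,0,0,0.045],
  [1,-0.1,-0.04,0,0,0,0.045],
  [1,-0.1,-0.05,0,0,0,0.045],
  [1,-0.1,-0.05,0,0,0,0.045],
])

```text
clock: 1.23
eef_pos: [398.5, 400.3, 554.7]
tool_rot: [3.141, 0.0, 2.33]
force: [1.3, 0.2, -0.5]
width: 85.2
gripper_force: 0.0
```

```bash
python3 - <<'E'
from h import *
P=[]
az0,az1=np.radians(45),np.radians(-33.5)
for i in range(1,16):
    t=i/15; az=az0+(az1-az0)*t; r=565-75*t
    P.append(((r*np.cos(az),r*np.sin(az),555),2.33+(1.38-2.33)*t,1))
plan(P)
E
```

```text
[-0.105, -0.012, -0.001] [0.0, 0.0, 0.032]
[-0.101, -0.015, -0.0] [0.0, -0.0, 0.032]
[-0.1, -0.018, -0.0] [-0.0, -0.0, 0.032]
[-0.098, -0.02, -0.0] [0.0, -0.0, 0.032]
[-0.097, -0.023, -0.0] [0.0, -0.0, 0.032]
[-0.095, -0.025, -0.0] [-0.0, -0.0, 0.032]
[-0.094, -0.028, -0.0] [0.0, -0.0, 0.032]
[-0.092, -0.03, -0.0] [0.0, -0.0, 0.032]
[-0.09, -0.033, -0.0] [-0.0, -0.0, 0.032]
[-0.088, -0.035, -0.0] [0.0, -0.0, 0.032]
[-0.086, -0.037, -0.0] [-0.0, -0.0, 0.032]
[-0.085, -0.039, -0.0] [0.0, -0.0, 0.032]
[-0.083, -0.041, -0.0] [0.0, -0.0, 0.032]
[-0.081, -0.043, -0.0] [-0.0, -0.0, 0.032]
[-0.078, -0.045, -0.0] [0.0, -0.0, 0.032]
```

Call:
jog_arm([
  [1,-0.105,-0.012,0,0,0,0.032],
  [1,-0.1,-0.015,0,0,0,0.032],
  [1,-0.1,-0.018,0,0,0,0.032],
  [1,-0.098,-0.02,0,0,0,0.032],
  [1,-0.097,-0.023,0,0,0,0.032],
  [1,-0.095,-0.025,0,0,0,0.032],
  [1,-0.094,-0.028,0,0,0,0.032],
  [1,-0.092,-0.03,0,0,0,0.032],
  [1,-0.09,-0.033,0,0,0,0.032],
  [1,-0.088,-0.035,0,0,0,0.032],
])

```text
clock: 2.48
eef_pos: [509.2, -64.5, 554.8]
tool_rot: [3.141, 0.0, 1.692]
force: [0.8, -0.2, 0.3]
width: 85.2
gripper_force: 0.0
```

Call:
jog_arm([
  [1,-0.086,-0.037,0,0,0,0.032],
  [1,-0.085,-0.039,0,0,0,0.032],
  [1,-0.083,-0.041,0.05,0,0,0.032],
  [1,-0.08,-0.043,0.05,0,0,0.032],
  [1,-0.078,-0.045,0.05,0,0,0.032],
  [1,0,0,0.05,0,0,0],
  [1,0,0,0,0,0,0],
])

```text
clock: 3.35
eef_pos: [406.5, -266.7, 453.6]
tool_rot: [-3.138, -0.001, 1.373]
force: [0.5, -0.2, 0.8]
width: 85.5
gripper_force: 0.0
```

```bash
python3 - <<'E'
from h import *
im=snap('wrist','w3.png'); p=pts(im,red(im)); p=p[(p[:,2]>150)&(p[:,2]<170)]; p=p[np.hypot(p[:,0]-401,p[:,1]+266)<50]
print(len(p),cv2.minAreaRect(p[:,:2].astype(np.float32)),p[:,2].max())
s=read_state();print(s['clock'],s['eef_pos'],s['tool_rot'],s['qpos'])
plan([((401,-266,400),np.radians(79),3),((401,-266,310),np.radians(79),3)])
E
```

```text
908 ((400.068359375, -264.2870178222656), (49.55842590332031, 12.469766616821289), 78.68804168701172) 165.3496190768436
3.4 [ 407.20481484 -266.72195296  454.6493122 ] [-3.14069191e+00 -5.34526418e-04  1.37398098e+00] [ 0.10355002  0.37892259  0.5802613   1.90380419 -0.2552536   0.93323814
  0.6080841 ]
[-0.0, -0.004, 0.036] [-0.0, -0.0, -0.001]
[-0.0, -0.004, 0.036] [-0.0, -0.0, -0.001]
[-0.0, -0.004, 0.036] [-0.0, -0.0, -0.001]
[0.0, 0.0, 0.06] [0.0, 0.0, -0.0]
[0.0, 0.0, 0.06] [0.0, 0.0, -0.0]
[0.0, 0.0, 0.06] [0.0, 0.0, -0.0]
```

View pics/w3.png

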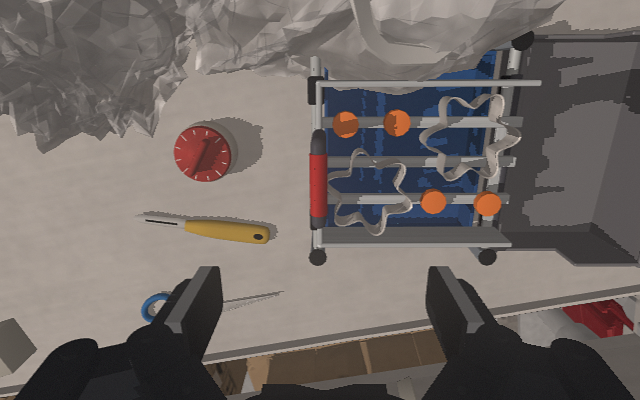

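The wrist view shows the handle at (318,187), midway between the fingers and lined up with them. I'll go down and grip it.

Call:
jog_arm([
  [1,0.001,-0.005,0.06,0,0,0],
  [1,0.001,-0.005,0.08,0,0,0],
  [1,0.001,-0.003,0.08,0,0,0],
  [1,0,0,0.065,0,0,0],
  [-1,0,0,0,0,0,0],
  [-1,0,0,0,0,0,0],
  [-1,0,0,0,0,0,0],
  [-1,0,0,0,0,0,0],
  [-1,0,0,0,0,0,0],
])

```text
clock: 4.53
eef_pos: [401.2, -264.4, 313.3]
tool_rot: [3.14, 0.0, 1.374]
force: [-1.3, -0.2, 6.7]
width: 11.9
gripper_force: 58.4
```

Call:
jog_arm([
  [-1,0.04,0,0,0,0,0],
  [-1,-0.08,0,0,0,0,0],
  [-1,0.08,0,0,0,0,0],
  [-1,-0.08,0,0,0,0,0],
  [-1,0.08,0,0,0,0,0],
  [-1,-0.08,0,0,0,0,0],
  [-1,0.08,0,0,0,0,0],
  [-1,-0.08,0,0,0,0,0],
  [-1,0.04,0,0,0,0,0],
  [-1,0,0,0,0,0,0],
])

```text
clock: 5.78
eef_pos: [401.7, -263.2, 312.5]
tool_rot: [3.141, -0.001, 1.376]
force: [1.5, 1.4, 0.3]
width: 11.5
gripper_force: 62.9
```

```bash
cat > look.py <<'E'
from h import *; import sys
for n in ('top','scene'):
    im=snap(n,n+sys.argv[1]+'.png'); q=col(im,6,20)
    k,l,st,c=cv2.connectedComponentsWithStats(q.astype(np.uint8))
    for i in range(1,k):
        if st[i,4]>8:
            p=pts(im,l==i); m=np.median(p,axis=0) if len(p) else np.zeros(3)
            if 350<m[0]<620 and -420<m[1]<-150:
                d=m[:2]-[489,-283]; x=np.array([.19,.982]); y=np.array([-.982,.19])
                print(n,c[i].round(),st[i,4],'world z',m[2].round(),'stand xy',(d@x).round(),(d@y).round())
s=read_state();print(s['clock'],s['eef_pos'],s['force'],s['width'])
E
python3 look.py 4
```

```text
top [358. 225.] 43 world z 17.0 stand xy -67.0 -62.0
top [365. 227.] 22 world z 18.0 stand xy -81.0 -61.0
top [325. 241.] 94 world z 18.0 stand xy -11.0 -17.0
top [364. 247.] 93 world z 18.0 stand xy -85.0 -22.0
top [319. 282.] 51 world z 17.0 stand xy -15.0 61.0
scene [334. 265.] 112 world z 16.0 stand xy -72.0 -59.0
scene [319. 278.] 35 world z 16.0 stand xy -79.0 -22.0
5.875 [ 401.4867094  -263.94056561  312.52192592] [1.50638589 0.35195375 0.36623811] 11.984303916727317
```

View pics/top4.png

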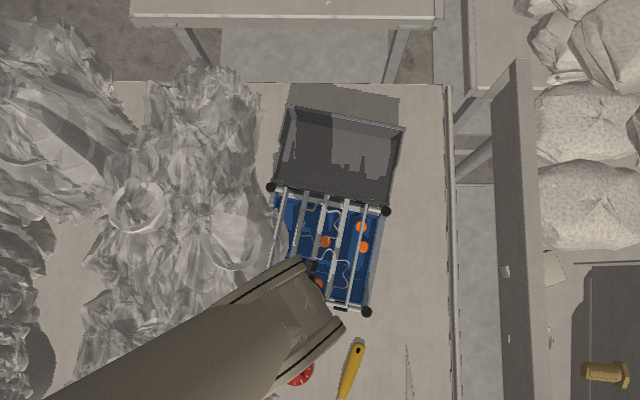

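All four stoppers are in the pan: tops at z of about 17 mm, at (361,226), (325,241), (364,247) and (319,282). Next I'll work out the tipping arc.

```bash
python3 - <<'E'
import numpy as np
t=np.radians(np.r_[0,2.5,np.arange(6,58.1,4),60]+22.34); y=-197.3*np.cos(t)/500; z=-197.3*np.sin(t)/500
print(len(t)-1); print(np.c_[np.diff(y),np.diff(z)].round(3).tolist())
E
```

```text
16
[[0.007, -0.016], [0.011, -0.022], [0.014, -0.024], [0.016, -0.023], [0.017, -0.022], [0.019, -0.02], [0.02, -0.019], [0.021, -0.018], [0.022, -0.016], [0.023, -0.014], [0.024, -0.013], [0.025, -0.011], [0.026, -0.009], [0.027, -0.007], [0.027, -0.006], [0.014, -0.002]]
```

Call:
jog_arm([
  [-1,0,0.007,-0.016,0,0,0],
  [-1,0,0.011,-0.022,0,0,0],
  [-1,0,0.014,-0.024,0,0,0],
  [-1,0,0.016,-0.023,0,0,0],
  [-1,0,0.017,-0.022,0,0,0],
  [-1,0,0.019,-0.02,0,0,0],
])

```text
clock: 6.62
eef_pos: [441.1, -272.1, 375.8]
tool_rot: [-3.137, -0.001, 1.373]
force: [-2.4, 0.8, -10.0]
width: 12.1
gripper_force: 58.5
```

Call:
jog_arm([
  [-1,0,0.02,-0.019,0,0,0],
  [-1,0,0.021,-0.018,0,0,0],
  [-1,0,0.022,-0.016,0,0,0],
  [-1,0,0.023,-0.014,0,0,0],
  [-1,0,0.024,-0.013,0,0,0],
  [-1,0,0.025,-0.011,0,0,0],
  [-1,0,0.026,-0.009,0,0,0],
  [-1,0,0.027,-0.007,0,0,0],
  [-1,0,0.027,-0.006,0,0,0],
  [-1,0,0.014,-0.002,0,0,0],
])

```text
clock: 7.88
eef_pos: [553.3, -295.9, 435.3]
tool_rot: [-3.139, 0.001, 1.373]
force: [-7.5, 1.6, 4.5]
width: 11.2
gripper_force: 61.6
```

Call:
jog_arm([
  [-1,0,0,0,0,0,0],
  [-1,0,0,0,0,0,0],
  [-1,0,0,0,0,0,0],
])

```text
clock: 8.25
eef_pos: [553.6, -295.8, 435.4]
tool_rot: [3.142, 0.001, 1.373]
force: [-5.0, 0.7, 5.0]
width: 11.4
gripper_force: 61.6
```

```bash
python3 look.py 5; python3 - <<'E'
import cv2,numpy as np
a=cv2.imread('pics/top5.png')[90:330,220:460];b=cv2.imread('pics/scene5.png')[130:370,180:450]
cv2.imwrite('pics/c5.png',np.hstack([cv2.resize(a,(390,390)),cv2.resize(b,(400,390))]))
E
```

```text
top [360. 224.] 71 world z 18.0 stand xy -71.0 -63.0
top [367. 248.] 21 world z 17.0 stand xy -93.0 -22.0
top [316. 284.] 115 world z 17.0 stand xy -10.0 66.0
scene [294. 256.] 135 world z 16.0 stand xy -11.0 -16.0
scene [334. 266.] 103 world z 16.0 stand xy -73.0 -59.0
scene [257. 278.] 85 world z 16.0 stand xy -12.0 65.0
scene [319. 278.] 31 world z 17.0 stand xy -79.0 -22.0
8.35 [ 553.5746494  -295.85672126  435.42325253] [-4.48231636  1.4728526   5.77305069] 11.600184985275487
```

View pics/c5.png

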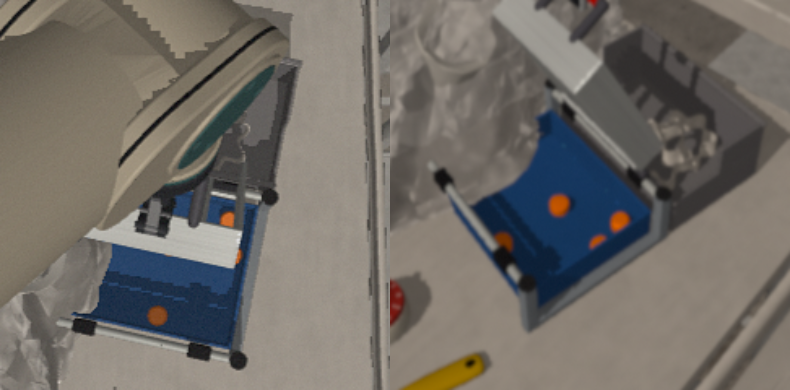

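The crops show all four stoppers on the pan floor and a cutter in the bin, with the sieve up at about 60°. I'll release with a small opening and lift clear.

Call:
jog_arm([
  [-0.3,0,0,0,0,0,0],
  [-0.3,0,0,0,0,0,0],
  [-0.3,0,0,0,0,0,0],
  [-0.3,0,0,-0.03,0,0,0],
  [-0.3,0,0,-0.06,0,0,0],
  [-0.3,0,0,-0.1,0,0,0],
  [-0.3,-0.0,-0.1,-0.06,0,0,0],
  [-0.3,0,-0.1,0,0,0,0],
  [-0.3,0,-0.1,0,0,0,0],
  [-0.3,0,-0.1,0,0,0,0],
])

```text
clock: 9.6
eef_pos: [356.6, -255.7, 559.2]
tool_rot: [3.14, 0.0, 1.373]
force: [-0.3, -0.3, 0.1]
width: 29.6
gripper_force: 0.0
```

```bash
python3 look.py 6; python3 - <<'E'
from h import *
for n in('top','scene','wrist'):
    im=snap(n,n+'7.png'); p=pts(im,red(im)); p=p[(p[:,2]>200)&(p[:,2]<340)&(p[:,0]<640)]
    if len(p)>10:
        m=(p.max(0)+p.min(0))/2; d=m[:2]-[489,-283]; yy=d@[-.982,.19]; print(n,len(p),m,p.max(0),'stand y',yy,'angle',np.degrees(np.arctan2(p[:,2].max()-7-80,yy+93))-22.3)
a=cv2.imread('pics/top7.png')[80:330,220:470];b=cv2.imread('pics/wrist7.png')
cv2.imwrite('pics/c7.png',np.hstack([cv2.resize(a,(320,320)),cv2.resize(b,(480,320))]))
E
```

```text
top [360. 225.] 67 world z 18.0 stand xy -71.0 -63.0
top [367. 248.] 20 world z 17.0 stand xy -93.0 -22.0
top [316. 284.] 115 world z 17.0 stand xy -11.0 66.0
scene [294. 256.] 136 world z 16.0 stand xy -11.0 -16.0
scene [334. 266.] 103 world z 17.0 stand xy -73.0 -59.0
scene [257. 278.] 85 world z 17.0 stand xy -12.0 65.0
scene [319. 278.] 33 world z 17.0 stand xy -78.0 -20.0
9.7 [ 353.13327056 -256.01801448  559.38446216] [0.57805473 1.12641145 0.28522826] 29.81433255404788
top 322 [ 552.53703067 -295.97510026  279.68388805] [ 563.35066796 -271.63240972  285.07951239] stand y -64.8586331659394 angle 59.61404078634526
scene 185 [ 548.64044649 -295.02385482  278.69634922] [ 557.41942994 -269.80270124  283.54683548] stand y -60.8514508642158 angle 58.41056973928012
wrist 1470 [ 551.29233497 -294.19632362  279.13034368] [ 562.10507973 -269.09637869  285.37270876] stand y -63.298374423645996 angle 59.1845678639572
```

View pics/c7.png

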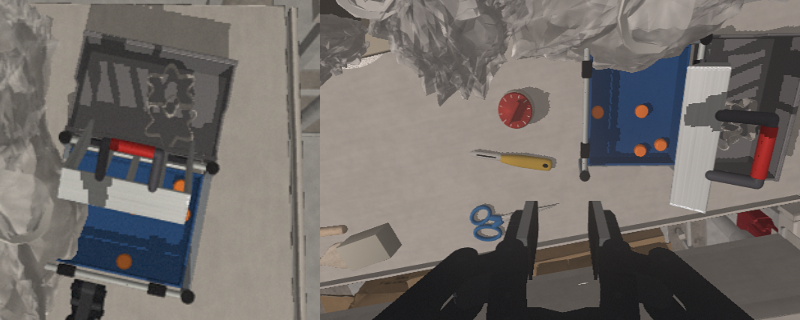

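View pics/scene7.png

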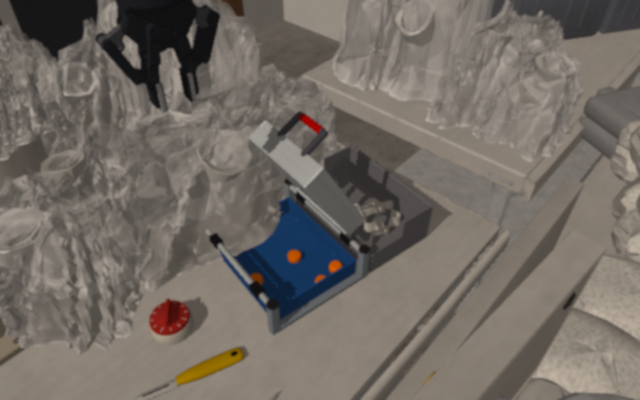

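All four stoppers are in the pan and the sieve stands at about 59.5°. I need to check that both cutters lie fully in the bin.

```bash
python3 - <<'E'
from h import *
im=get_image('top'); a=im['pixels'][100:240,250:420,::-1]
cv2.imwrite('pics/c8.png',cv2.resize(a,None,fx=4,fy=4,interpolation=cv2.INTER_CUBIC))
p=pts(im,im['depth']>0); d=p[:,:2]-[489,-283]; q=np.c_[d@[.19,.982],d@[-.982,.19],p[:,2]]
for y in range(-245,-80,10): print(y,[int(k[:,2].max()) if len(k:=q[(abs(q[:,0]-x)<5)&(abs(q[:,1]-y)<5)]) else -1 for x in range(-110,60,10)])
E
```

```text
-245 [87, 87, 87, 86, 85, 87, 87, 89, 86, 87, 87, 86, 87, 88, 86, 87, 86]
-235 [87, 8, 9, 8, 8, 26, 28, 28, 31, 9, 29, 7, 7, 7, 8, 8, 7]
-225 [86, 6, 7, 7, 8, 26, 6, 8, 7, 6, 27, 27, 31, 9, 7, 7, 8]
-215 [86, 8, 7, 8, 9, 27, 25, 7, 7, 7, 7, 8, 28, 7, 7, 8, 9]
-205 [86, 8, 7, 8, 8, 29, 8, 8, 7, 8, 7, 28, 8, 9, 7, 9, 8]
-195 [86, 9, 9, 8, 29, 25, 8, 54, 53, 7, 9, 29, 7, 9, 7, 7, 8]
-185 [86, 7, 8, 8, 37, 32, 52, 53, 54, 29, 29, 29, 11, 9, 8, 8, 7]
-175 [66, 7, 8, 7, 45, 47, 50, 28, 48, 48, 50, 50, 8, 7, 8, 8, 7]
-165 [51, 8, 8, 7, 41, 28, 7, 30, 30, 7, 6, 48, 8, 8, 7, 9, 9]
-155 [52, 9, 8, 8, 39, 40, 9, 9, 8, 7, 45, 8, 8, 9, 7, 8, 7]
-145 [52, 7, 9, 7, 35, 9, 6, 7, 8, 9, 42, 27, 9, 8, 7, 7, 7]
-135 [53, 7, 9, 30, 32, 31, 30, 9, 17, 32, 37, 37, 9, 8, 8, 10, 7]
-125 [51, 6, 7, 101, 98, 8, 33, 12, 35, 37, 35, 8, 7, 8, 7, 8, 8]
-115 [52, 50, 52, 116, 117, 52, 52, 51, 51, 52, 52, 52, 51, 55, 51, 52, 51]
-105 [75, 52, 54, 134, 133, 65, 52, 52, 50, -1, -1, -1, -1, -1, -1, -1, 51]
-95 [74, 76, 69, 151, 152, 80, 79, 94, -1, 0, 1, 2, 0, 3, 0, 1, -1]
-85 [76, 74, 67, 165, 168, 91, 92, 108, -1, 91, 108, 112, 90, 90, 111, 107, -1]
```

View pics/c8.png

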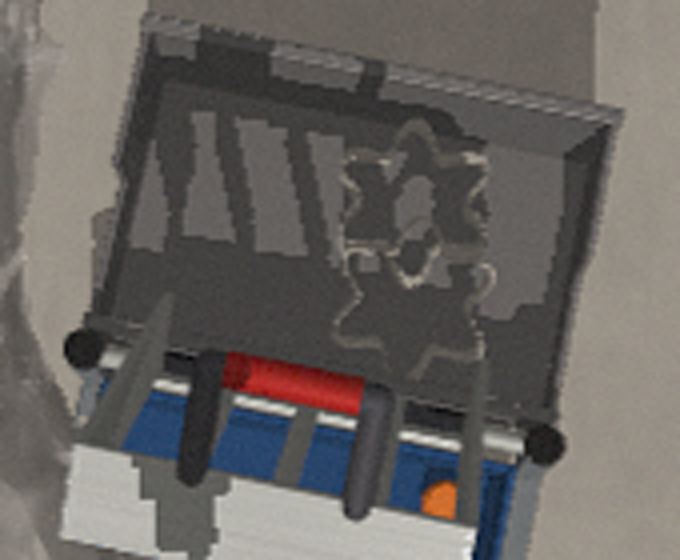

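Both cutters are inside the bin. The second rests partly on the first, with its highest point at 54 mm and its lower edge near the floor, clear of the sieve. I'm handing in.

```bash
python3 -c "
from cell import *
print(finish_job())"
```

```text
the job is handed in; nothing more can be done
None
```

The job is handed in: all four stoppers are in the blue pan, both cutters are in the grey bin, and the sieve stands at about 59–60° with the robot clear of everything.

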